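# Move the charged bike lamps to the carry rack, in order

### The arm

A 7-joint arm with a two-finger parallel gripper is mounted at the origin on the work surface. World frame = base frame: x ahead of the robot, y to its left, z up, the work surface at z = 0. Lengths are in mm, angles in rad, forces in N, time in s.
With the tool pointing down it reaches from about 425 to 875 mm from the base axis. Payload 8.4 kg.
Tool frame: the origin (TCP) lies at the very end of the fingers, on their centre line; the grasp point (between the pads) lies 19 mm behind it; z points along the fingers, y is the line along which they close (so a half turn about z gives the same grasp; the last joint's range is limited). The gripper opens to 85 mm and grips with 20 to 120 N. Pads are 22 mm wide; open, the fingers measure 114 mm over their backs; the gripper's body (76 mm by 85 mm) begins 54 mm behind the grasp point. The pads swing forward as they close: fully open they stand 13 mm farther back than shut.
Start: joints at [1.123, 0.333, 0.04, 1.465, -0.013, 1.343, -0.059], TCP at [222.127, -610.838, 231.308] pointing down, gripper open.
Joint ranges: [-2.58, 2.58], [-0.38, 2.09], [-1.3, 1.39], [0.25, 2.4], [-1.5, 4.64], [0.08, 2.09], [-2.65, 2.65]. Speed limits (rad/s): [2.22, 2.22, 2.79, 2.79, 3.14, 3.14, 3.14].

### API

Orientations are given as a unit quaternion [w, x, y, z].
In Python, from cell import bot gives the robot as it stands. The module is installed in compiled form; this text tells all that it offers.
- The arm moves only by the tool step_arm, never from a script. Its argument "commands" is a list of rows, each an object of numbers: "x", "y", "z": the shift along the tool's x, y, z as a fraction of full scale; "roll": the turn about the tool's z as a fraction of full scale. In form: [{"x": .., "y": .., "z": .., "roll": ..}, ...]. A call has 1 to 10 rows; each row shifts and turns the commanded pose from where the row before left it, along the tool's axes as they then stand; what a row does not reach is not made up. Full scale, the value 1, is 600 mm for a shift and 360 degrees for a turn. A row lasts 1/10 s, in which the tool goes at most 50 mm and 8.59 degrees, less where a joint would pass 70% of its speed; a pose out of reach is approached as far as the arm can. A call with a number of a shift or a turn outside -1 to 1 is refused whole. A call with a gripper value outside its range is refused whole. "claw" is the gripper's target within -1 to 1 (fully open at 1, half-way at 0, shut at -1), set as the call begins (left out, the last holds). The fingers move at their own pace and stop on an object; "force" is the grip in N (left out, the last holds). Time passes only in rows, so rows that do not move let the fingers close. It gives the time, the measured TCP pose, the force, the opening and the grip force at its end, in the units of the state.
- bot.sense(): the state, without advancing time (a new reading comes with each control period).
- bot.get_image(name): name is "scene" or "top" or "wrist"; returns the picture (480x640x3 uint8, red, green, blue); there is no depth.
- bot.camera_info(name): a dict with "camera_matrix" (3x3 intrinsics, pixels), "dist_coeffs" ([k1, k2, p1, p2, k3] as OpenCV has them; the pictures are not rectified), "cam_to_world" (4x4, takes a point from camera to world coordinates). Camera axes: x right, y down, z forward; pixel columns grow to the right and rows downward; lengths in mm; the calibration is good to about 2 mm. A picture is of the moment at which its call begins: read the wrist's pose just before it. camera_info takes no time and is no camera call; for the wrist camera it gives the pose at the moment of the call.
- bot.close_job(): hands the job in; it is judged then, once.
The state is a dict: "time_s": time; "joints": joint angles; "joint_vel": joint speeds; "effort": joint torques, N m; "position": TCP position; "tcp_rot": TCP orientation; "ft_force": force on the tool from outside, world axes, zero at the start; "wrist_torque": the same for the moment, N m; "width": opening from 0.0 (shut) to 1.0 (fully open); "gripper_force": force on a finger pad.
Only numpy, scipy, OpenCV 4.12 (cv2) and the standard library are available. Lean on these libraries where they do the work, as an engineer would, in place of code of your own. Each camera call takes 0.05 s, during which the arm holds its last target. There are 200 camera calls.

### The job

The four bike lamps are charged: move them from the white charging strip to the plywood carry rack, one to each cup, keeping their order, so they match the bikes parked outside: the lamp nearest the strip's switch box goes into the cup nearest the green reflector clip, and so on down the row. Stand each lamp upright, lens up and fully down in its cup, setting it down rather than dropping it. Leave the mug of key rings where it stands.

Things in the scene. Friction and masses are not known exactly. Their poses are not given: they have to be found in the camera images.
- lamp_red_mid (a point): red handlebar bike lamp, an upright round cylinder 34 mm in diameter and 85 mm tall, about 110 g, with a red sleeve and red bezel round a pale lens on its flat top; loose, standing in a charging cup at the start. The point is at its centre, half-way up (42.5 mm above its foot); z points up through the lens; it is round, so its yaw does not matter.
- lamp_blue_mid (a point): blue handlebar bike lamp, an upright round cylinder 34 mm in diameter and 85 mm tall, about 110 g, with a blue sleeve and blue bezel round a pale lens on its flat top; loose, standing in a charging cup at the start. The point is at its centre, half-way up (42.5 mm above its foot); z points up through the lens; it is round, so its yaw does not matter.
- lamp_yellow_mid (a point): yellow handlebar bike lamp, an upright round cylinder 34 mm in diameter and 85 mm tall, about 110 g, with a yellow sleeve and yellow bezel round a pale lens on its flat top; loose, standing in a charging cup at the start. The point is at its centre, half-way up (42.5 mm above its foot); z points up through the lens; it is round, so its yaw does not matter.
- lamp_black_mid (a point): black handlebar bike lamp, an upright round cylinder 34 mm in diameter and 85 mm tall, about 110 g, with a black sleeve and black bezel round a pale lens on its flat top; loose, standing in a charging cup at the start. The point is at its centre, half-way up (42.5 mm above its foot); z points up through the lens; it is round, so its yaw does not matter.
- cup_red: grey charging cup (fixed) where the red lamp starts; marks its place in the row. 50 mm outside, 42 inside, 16 tall, floor 4 thick. Origin: centre of underside, 10 mm above the bench. Four cups stand in line, 64 mm apart, on the white strip (72 mm wide, 10 thick); y runs along the row to the end with the white switch box (red rocker; 72 x 36 mm, 30 tall, its centre 50 mm past the last cup's).
- cup_blue: grey charging cup (fixed) where the blue lamp starts; marks its place in the row. 50 mm outside, 42 inside, 16 tall, floor 4 thick. Origin: centre of underside, 10 mm above the bench. Four cups stand in line, 64 mm apart, on the white strip (72 mm wide, 10 thick); y runs along the row to the end with the white switch box (red rocker; 72 x 36 mm, 30 tall, its centre 50 mm past the last cup's).
- cup_yellow: grey charging cup (fixed) where the yellow lamp starts; marks its place in the row. 50 mm outside, 42 inside, 16 tall, floor 4 thick. Origin: centre of underside, 10 mm above the bench. Four cups stand in line, 64 mm apart, on the white strip (72 mm wide, 10 thick); y runs along the row to the end with the white switch box (red rocker; 72 x 36 mm, 30 tall, its centre 50 mm past the last cup's).
- cup_black: grey charging cup (fixed) where the black lamp starts; marks its place in the row. 50 mm outside, 42 inside, 16 tall, floor 4 thick. Origin: centre of underside, 10 mm above the bench. Four cups stand in line, 64 mm apart, on the white strip (72 mm wide, 10 thick); y runs along the row to the end with the white switch box (red rocker; 72 x 36 mm, 30 tall, its centre 50 mm past the last cup's).
- rack: plywood rack (fixed), 82 x 256 mm board with four black cups. Origin: centre of its underside, on the bench; y runs along the row to the end with the green reflector clip (44 mm tall, y 125 to 151 mm); z up. Cup centres: x = 0, y = 96 (next to the clip), 32, -32, -96 mm; 57 mm outside, 50 inside, floor 16 and rim 30 mm above the bench; a lamp standing home has its centre at 58.5 mm.
- mug: grey ceramic mug holding empty key rings, 80 mm in diameter, 92 mm tall, handle along its y axis reaching 71 mm from the middle; loose, standing on the bench beyond the two racks. Origin: centre of its underside. To be left where it is.

How it is judged:
By the outcome, as a careful person would: the job done as asked, in the order asked, and still so for the second after the job is handed in, with the robot touching nothing.
It also fails if it takes over 106 s, if anything falls off the work surface, if the arm or the gripper's body presses on something with over 40 N, if the wrist force passes 120 N, or if a joint passes its speed limit or range.

## Working session

There is one attempt and no reset: what is moved stays moved. The work goes in short steps, Python scripts to look and compute and a tool call to move; the robot and the scene stay as the last step left them, time stands still between calls to the robot, and variables do not carry over. Pictures are saved under pics/ and viewed, at most 14 in all, crops included, and the job is handed in when it is done.

Besides the shell and the picture viewer there is one more tool, called as name(argument=value, ...), one argument or row to a line, values as JSON. step_arm: Moves the arm, as the interface text tells. Its arguments: {"type":"object","properties":{"commands":{"type":"array","items":{"type":"object","properties":{"x":{"type":"number"},"y":{"type":"number"},"z":{"type":"number"},"roll":{"type":"number"}}}},"claw":{"type":"number"},"force":{"type":"number"}},"required":["commands"]}

```bash
mkdir -p pics; python3 - <<'E'
from cell import bot
import cv2
for n in("top","scene"):
    cv2.imwrite(f"pics/{n}0.png",bot.get_image(n)[:,:,::-1])
    c=bot.camera_info(n);print(n,c)
s=bot.sense();print(s)
E
```

```text
top {'camera_matrix': array([[530.06612449,   0.        , 323.40868989],
       [  0.        , 530.06612449, 239.25037862],
       [  0.        ,   0.        ,   1.        ]]), 'dist_coeffs': array([0.01498007, 0.        , 0.        , 0.        , 0.        ]), 'cam_to_world': array([[-2.14971864e-02, -9.82088216e-01,  1.87191363e-01,
         3.80202538e+02],
       [-9.99754289e-01,  2.21292555e-02,  1.28732837e-03,
        -8.07463819e+00],
       [-5.40667552e-03, -1.87117694e-01, -9.82322623e-01,
         9.49174597e+02],
       [ 0.00000000e+00,  0.00000000e+00,  0.00000000e+00,
         1.00000000e+00]])}
scene {'camera_matrix': array([[508.41066088,   0.        , 324.0736271 ],
       [  0.        , 508.41066088, 242.22298643],
       [  0.        ,   0.        ,   1.        ]]), 'dist_coeffs': array([-0.0918561,  0.       ,  0.       ,  0.       ,  0.       ]), 'cam_to_world': array([[-7.76988013e-01,  4.60801278e-01, -4.28896036e-01,
         1.06392949e+03],
       [ 6.29495959e-01,  5.74085952e-01, -5.23603053e-01,
         5.67215140e+02],
       [ 4.94623304e-03, -6.7682
[... 194 characters left out ...]
433,  0.03984764,  1.46620022, -0.01343656,
        1.34329383, -0.0584866 ]), 'joint_vel': array([-7.55101938e-04, -1.42983683e-03, -1.02263168e-03, -2.70443854e-03,
       -8.50217681e-04,  1.27509769e-03, -1.39472264e-05]), 'effort': array([ 3.84848143e-03, -6.60020757e+01,  1.37012456e+00, -4.06482339e+01,
        1.70743279e-02,  8.87231086e-03,  7.55255451e-05]), 'position': array([ 222.00804248, -610.46425554,  230.51161096]), 'tcp_rot': array([-7.14099298e-04,  9.84829684e-01,  1.73522218e-01, -1.52659535e-04]), 'ft_force': array([-0.26732436, -0.25547256, -0.08342026]), 'wrist_torque': array([ 0.05754628, -0.03870983,  0.0241093 ]), 'gripper_force': 0.0, 'width': 1.0007327454038621}
```

View pics/top0.png

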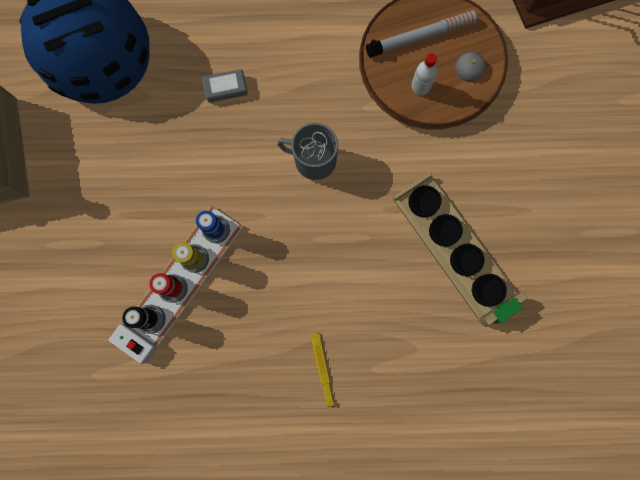

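View pics/scene0.png

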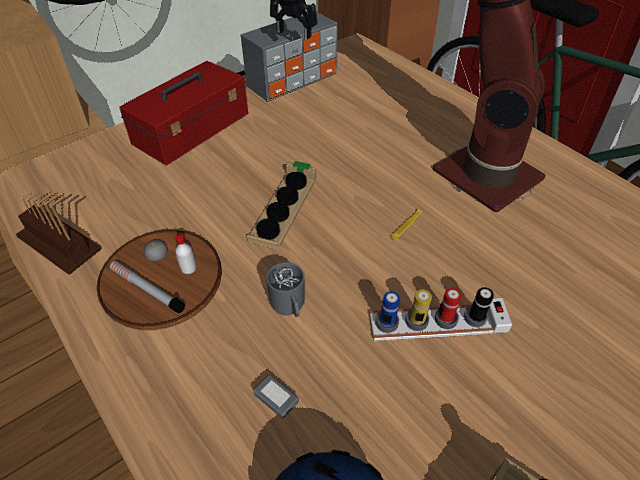

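The top view shows the strip at left. From the switch box (130,343) the lamps run black (138,317), red (162,285), yellow (185,253), blue (208,221). The rack is at right with the clip at (508,310) and cups from (489,290) to (425,201). I'll enlarge both.

```bash
python3 - <<'E'
import cv2,numpy as np
i=cv2.imread("pics/top0.png")
a=cv2.resize(i[200:365,105:245],None,fx=3.6,fy=3.6,interpolation=cv2.INTER_CUBIC)[:,:400+104]
b=cv2.resize(i[170:330,390:530],None,fx=3.6,fy=3.6,interpolation=cv2.INTER_CUBIC)
cv2.imwrite("pics/a.png",a);cv2.imwrite("pics/b.png",b);print(a.shape,b.shape)
E
```

```text
(594, 504, 3) (576, 504, 3)
```

View pics/a.png

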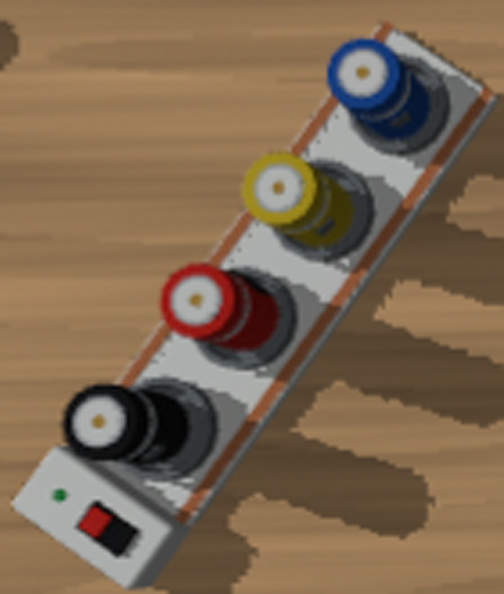

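View pics/b.png

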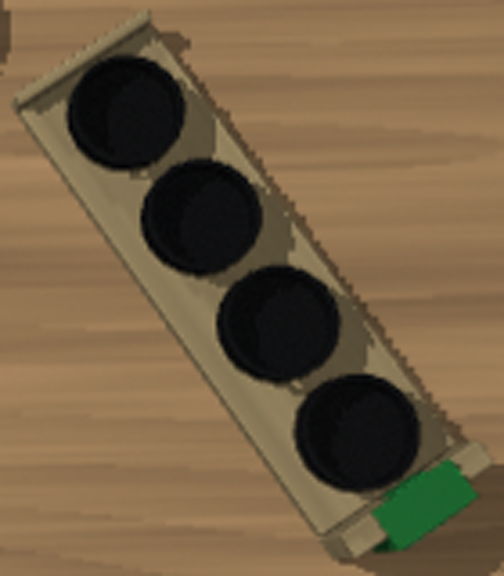

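Lens centres in crop a: blue (362,72), yellow (279,187), red (196,299), black (98,421). Rim centres in crop b, from the far end to the clip: (126,113), (202,217), (279,324), (358,433).

```bash
cat >h.py <<'E'
import numpy as np,cv2
from cell import bot
def px2w(name,p,z,info=None):
    c=info or bot.camera_info(name)
    u=cv2.undistortPoints(np.array(p,float).reshape(-1,1,2),c["camera_matrix"],c["dist_coeffs"])[:,0]
    T=c["cam_to_world"];d=np.c_[u,np.ones(len(u))]@T[:3,:3].T
    return T[:3,3]+d*((z-T[2,3])/d[:,2])[:,None]
E
python3 - <<'E'
from h import *
np.set_printoptions(precision=1,suppress=True)
def full(p,o): return (np.array(p)+.5)/3.6-.5+o
L=px2w("top",full([(98,421),(196,299),(279,187),(362,72)],[105,200]),99)
R=px2w("top",full([(358,433),(279,324),(202,217),(126,113)],[390,170]),30)
mug=px2w("top",[(315,145)],92)
for n,P in(("L",L),("R",R)):
    d=np.diff(P[:,:2],axis=0);print(n,P,np.linalg.norm(d,axis=1))
    v=P[0]-P[3];print("angle deg",np.degrees(np.arctan2(v[1],v[0])),"radius",np.linalg.norm(P[:,:2],axis=1))
c=R.mean(0);v=(R[0]-R[3]);v/=np.linalg.norm(v)
print("fit",[c+v*k for k in(96,32,-32,-96)]);print(mug)
w=bot.camera_info("wrist");s=bot.sense();print(w["camera_matrix"],w["dist_coeffs"],w["cam_to_world"],s["position"])
from scipy.spatial.transform import Rotation as Ro
q=s["tcp_rot"];print(Ro.from_quat(q,scalar_first=True).as_matrix())
E
```

```text
L [[424.1 299.9  99. ]
 [477.1 258.7  99. ]
 [527.  223.2  99. ]
 [579.4 186.8  99. ]] [67.1 61.3 63.8]
angle deg 143.94515019122804 radius [519.4 542.7 572.3 608.8]
R [[ 459.8 -291.2   30. ]
 [ 513.4 -257.3   30. ]
 [ 567.3 -223.4   30. ]
 [ 620.8 -189.2   30. ]] [63.5 63.6 63.5]
angle deg -147.64737362143703 radius [544.2 574.3 609.7 649. ]
fit [array([ 459.2, -291.6,   30. ]), array([ 513.3, -257.4,   30. ]), array([ 567.4, -223.1,   30. ]), array([ 621.4, -188.9,   30. ])]
[[707.2   3.9  92. ]]
[[347.2   0.  321.6]
 [  0.  347.2 242. ]
 [  0.    0.    1. ]] [-0.  0.  0.  0.  0.] [[   0.3   -0.9   -0.3  293. ]
 [  -0.9   -0.3   -0.1 -584.3]
 [  -0.     0.3   -1.   373.1]
 [   0.     0.     0.     1. ]] [ 222.  -610.5  230.5]
[[ 0.9  0.3 -0. ]
 [ 0.3 -0.9  0. ]
 [-0.  -0.  -1. ]]
```

The measurements check out: spacings are about 64 mm, the reach is fine and the cup slop is large. I'll grip across the row and make the transfers as constant screw arcs, worked out by a small planner.

```bash
cat >>h.py <<'E'
import sys
from scipy.spatial.transform import Rotation as Ro
SL=[(424.1,299.9),(477.1,258.7),(527,223.2),(579.4,186.8)]   # black red yellow blue
RK=[(459.2,-291.6),(513.3,-257.4),(567.4,-223.1),(621.4,-188.9)]
YS,YR=54,-57.6
def plan(x,y,z,yaw,N,cap=None):
    s=bot.sense();M=Ro.from_quat(s["tcp_rot"],scalar_first=True).as_matrix();p=s["position"]
    cur=np.degrees(np.arctan2(M[1,1],M[0,1]));turn=(yaw-cur+180)%360-180
    r=-turn/N   # roll about tool z (down)
    A=sum(Ro.from_euler("z",k*r,degrees=True).as_matrix() for k in range(N))
    d=np.linalg.solve(A,M.T@(np.array([x,y,z])-p))
    print("pos",p.round(1),"yaw %.1f tilt %.2f"%(cur,np.degrees(np.arccos(-M[2,2]))),"N",N,"row",(d/600).round(4),"roll",round(r/360,4),"mm/row %.1f"%np.linalg.norm(d))
if __name__=="__main__":
    w,i,z,N=sys.argv[1],int(sys.argv[2]),float(sys.argv[3]),int(sys.argv[4])
    plan(*(SL if w=="s" else RK)[i],z,YS if w=="s" else YR,N)
E
python3 h.py s 0 170 24
```

```text
pos [ 222.  -610.5  230.5] yaw -70.0 tilt 0.08 N 24 row [0.0793 0.0027 0.0043] roll -0.0144 mm/row 47.7
```

step_arm(
  commands=[
    {"x":0.0793,"y":0.0027,"z":0.0043,"roll":-0.0144},
    {"x":0.0793,"y":0.0027,"z":0.0043,"roll":-0.0144},
    {"x":0.0793,"y":0.0027,"z":0.0043,"roll":-0.0144},
    {"x":0.0793,"y":0.0027,"z":0.0043,"roll":-0.0144},
    {"x":0.0793,"y":0.0027,"z":0.0043,"roll":-0.0144},
    {"x":0.0793,"y":0.0027,"z":0.0043,"roll":-0.0144},
    {"x":0.0793,"y":0.0027,"z":0.0043,"roll":-0.0144},
    {"x":0.0793,"y":0.0027,"z":0.0043,"roll":-0.0144},
    {"x":0.0793,"y":0.0027,"z":0.0043,"roll":-0.0144},
    {"x":0.0793,"y":0.0027,"z":0.0043,"roll":-0.0144},
  ],
  claw=1,
  force=40,
)

```text
time_s: 1.1
position: [568.3, -305.0, 204.9]
tcp_rot: [-0.0, 0.809, 0.588, -0.0]
ft_force: [1.2, 0.2, 0.0]
width: 1.0
gripper_force: 0.0
```

```bash
python3 h.py s 0 170 14
```

```text
pos [ 568.3 -305.   204.9] yaw -18.0 tilt 0.04 N 14 row [0.079  0.0028 0.0042] roll -0.0143 mm/row 47.5
```

Consistent with the plan, so I'll continue.

step_arm(
  commands=[
    {"x":0.079,"y":0.0028,"z":0.0042,"roll":-0.0143},
    {"x":0.079,"y":0.0028,"z":0.0042,"roll":-0.0143},
    {"x":0.079,"y":0.0028,"z":0.0042,"roll":-0.0143},
    {"x":0.079,"y":0.0028,"z":0.0042,"roll":-0.0143},
    {"x":0.079,"y":0.0028,"z":0.0042,"roll":-0.0143},
    {"x":0.079,"y":0.0028,"z":0.0042,"roll":-0.0143},
    {"x":0.079,"y":0.0028,"z":0.0042,"roll":-0.0143},
    {"x":0.079,"y":0.0028,"z":0.0042,"roll":-0.0143},
    {"x":0.079,"y":0.0028,"z":0.0042,"roll":-0.0143},
    {"x":0.079,"y":0.0028,"z":0.0042,"roll":-0.0143},
  ],
)

```text
time_s: 2.1
position: [542.9, 153.1, 180.0]
tcp_rot: [-0.0, 0.473, 0.881, 0.0]
ft_force: [0.8, 1.4, 0.4]
width: 0.997
gripper_force: 0.0
```

step_arm(
  commands=[
    {"x":0.079,"y":0.0028,"z":0.0042,"roll":-0.0143},
    {"x":0.079,"y":0.0028,"z":0.0042,"roll":-0.0143},
    {"x":0.079,"y":0.0028,"z":0.0042,"roll":-0.0143},
    {"x":0.079,"y":0.0028,"z":0.0042,"roll":-0.0143},
    {"x":0,"y":0,"z":0,"roll":0},
  ],
)

```text
time_s: 2.6
position: [419.5, 303.1, 170.2]
tcp_rot: [-0.001, 0.304, 0.953, 0.0]
ft_force: [1.0, 0.8, 0.1]
width: 1.002
gripper_force: 0.0
```

```bash
python3 h.py s 0 51 4; python3 - <<'E'
from h import *
s=bot.sense();c=bot.camera_info("wrist");cv2.imwrite("pics/w1.png",bot.get_image("wrist")[:,:,::-1])
T=np.linalg.inv(c["cam_to_world"])
for p in SL:
    q=T@np.r_[p,99,1];q=c["camera_matrix"]@q[:3];print((q[:2]/q[2]).round(1))
E
```

```text
pos [419.5 303.1 170.2] yaw 54.6 tilt 0.10 N 4 row [-0.0024  0.      0.0497] roll 0.0004 mm/row 29.8
[320.7 264.5]
[316.7 352.6]
[317.  421.6]
[318.1 484.4]
```

View pics/w1.png

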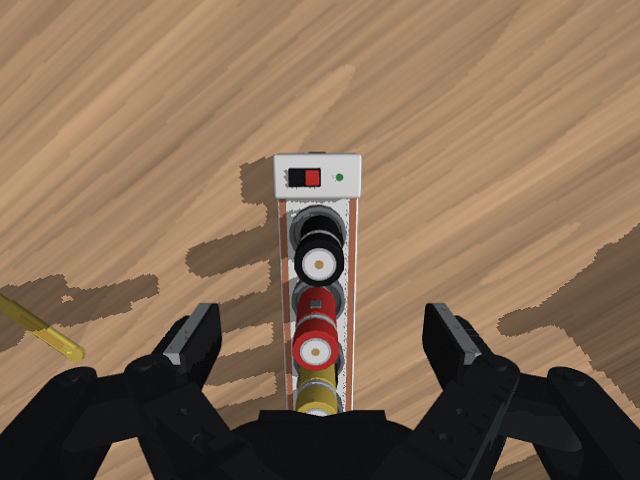

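The wrist view shows the black lens at (319,264) and the red at (316,352). The predictions were (321,264) and (317,353), so they agree. Descend and grip.

step_arm(
  commands=[
    {"x":-0.0024,"y":0,"z":0.0497,"roll":0},
    {"x":-0.0024,"y":0,"z":0.0497,"roll":0},
    {"x":-0.0024,"y":0,"z":0.0497,"roll":0},
    {"x":-0.0024,"y":0,"z":0.0497,"roll":0},
    {"x":0,"y":0,"z":0,"roll":0},
  ],
)

```text
time_s: 3.15
position: [428.4, 291.8, 47.4]
tcp_rot: [-0.002, 0.311, 0.95, -0.002]
ft_force: [-1.3, -0.5, -0.3]
width: 0.996
gripper_force: 0.0
```

step_arm(
  commands=[
    {"x":0},
    {"x":0},
    {"x":0},
    {"x":0},
    {"x":0},
    {"x":0},
    {"x":0},
    {"x":0},
  ],
  claw=-1,
  force=40,
)

```text
invalid input
```

step_arm(
  commands=[
    {"x":0,"y":0,"z":0,"roll":0},
    {"x":0,"y":0,"z":0,"roll":0},
  ],
)

```text
time_s: 3.35
position: [430.7, 295.0, 52.5]
tcp_rot: [0.001, 0.31, 0.951, 0.001]
ft_force: [-0.2, -0.4, 0.4]
width: 1.004
gripper_force: 0.0
```

```bash
python3 h.py s 0 51 1;python3 -c "
from cell import bot;s=bot.sense();print(s['joints'],s['joint_vel'])"
```

```text
pos [430.7 295.   52.5] yaw 53.9 tilt 0.11 N 1 row [0.0137 0.     0.0025] roll -0.0004 mm/row 8.4
[-0.0063217   0.34884823 -0.77922929  1.9385857   0.29627072  0.96873953
  0.01469884] [ 0.00074004 -0.00878606 -0.00413558 -0.00091764  0.00454313 -0.00352961
 -0.0025953 ]
```

The arm needs a few settle rows before a reading. Correct, then grip.

step_arm(
  commands=[
    {"x":0.0068,"y":0,"z":0.0025,"roll":0},
    {"x":0.0068,"y":0,"z":0,"roll":0},
    {"x":0,"y":0,"z":0,"roll":0},
    {"x":0,"y":0,"z":0,"roll":0},
  ],
)

```text
time_s: 3.75
position: [423.1, 299.6, 49.8]
tcp_rot: [0.0, 0.31, 0.951, 0.0]
ft_force: [-0.1, 0.1, -0.1]
width: 0.998
gripper_force: 0.0
```

step_arm(
  commands=[
    {"x":0,"y":0,"z":0,"roll":0},
    {"x":0,"y":0,"z":0,"roll":0},
    {"x":0,"y":0,"z":0,"roll":0},
    {"x":0,"y":0,"z":0,"roll":0},
    {"x":0,"y":0,"z":0,"roll":0},
    {"x":0,"y":0,"z":0,"roll":0},
    {"x":0,"y":0,"z":0,"roll":0},
    {"x":0,"y":0,"z":0,"roll":0},
  ],
  claw=-1.0,
  force=40,
)

```text
time_s: 4.55
position: [423.1, 299.3, 49.5]
tcp_rot: [0.0, 0.31, 0.951, -0.0]
ft_force: [0.1, -0.4, 1.3]
width: 0.385
gripper_force: 39.6
```

step_arm(
  commands=[
    {"x":0,"y":0,"z":-0.03,"roll":0},
    {"x":0,"y":0,"z":-0.045,"roll":0},
    {"x":0,"y":0,"z":-0.05,"roll":0},
    {"x":0,"y":0,"z":-0.045,"roll":0},
    {"x":0,"y":0,"z":-0.03,"roll":0},
    {"x":0,"y":0,"z":0,"roll":0},
    {"x":0,"y":0,"z":0,"roll":0},
    {"x":0,"y":0,"z":0,"roll":0},
  ],
)

```text
time_s: 5.35
position: [422.6, 298.9, 168.1]
tcp_rot: [-0.001, 0.31, 0.951, -0.001]
ft_force: [0.0, -0.2, -1.0]
width: 0.386
gripper_force: 39.9
```

```bash
python3 h.py r 0 170 18
```

```text
pos [422.6 298.9 168.1] yaw 53.9 tilt 0.11 N 18 row [-0.0644  0.0026 -0.0001] roll 0.0172 mm/row 38.7
```

step_arm(
  commands=[
    {"x":-0.0644,"y":0.0026,"z":0,"roll":0.0172},
    {"x":-0.0644,"y":0.0026,"z":0,"roll":0.0172},
    {"x":-0.0644,"y":0.0026,"z":0,"roll":0.0172},
    {"x":-0.0644,"y":0.0026,"z":0,"roll":0.0172},
    {"x":-0.0644,"y":0.0026,"z":0,"roll":0.0172},
    {"x":-0.0644,"y":0.0026,"z":0,"roll":0.0172},
    {"x":-0.0644,"y":0.0026,"z":0,"roll":0.0172},
    {"x":-0.0644,"y":0.0026,"z":0,"roll":0.0172},
    {"x":-0.0644,"y":0.0026,"z":0,"roll":0.0172},
  ],
)

```text
time_s: 6.25
position: [597.4, 12.4, 167.7]
tcp_rot: [-0.001, 0.72, 0.694, -0.001]
ft_force: [1.1, 0.4, -1.5]
width: 0.387
gripper_force: 39.8
```

step_arm(
  commands=[
    {"x":-0.0644,"y":0.0026,"z":0,"roll":0.0172},
    {"x":-0.0644,"y":0.0026,"z":0,"roll":0.0172},
    {"x":-0.0644,"y":0.0026,"z":0,"roll":0.0172},
    {"x":-0.0644,"y":0.0026,"z":0,"roll":0.0172},
    {"x":-0.0644,"y":0.0026,"z":0,"roll":0.0172},
    {"x":-0.0644,"y":0.0026,"z":0,"roll":0.0172},
    {"x":-0.0644,"y":0.0026,"z":0,"roll":0.0172},
    {"x":-0.0644,"y":0.0026,"z":0,"roll":0.0172},
    {"x":-0.0644,"y":0.0026,"z":0,"roll":0.0172},
  ],
)

```text
time_s: 7.15
position: [458.3, -292.2, 167.8]
tcp_rot: [-0.001, 0.961, 0.277, -0.001]
ft_force: [-0.0, -0.0, -1.7]
width: 0.389
gripper_force: 39.9
```

step_arm(
  commands=[
    {"x":0,"y":0,"z":0,"roll":0},
    {"x":0,"y":0,"z":0,"roll":0},
    {"x":0,"y":0,"z":0,"roll":0},
    {"x":0,"y":0,"z":0,"roll":0},
  ],
)

```text
time_s: 7.55
position: [460.8, -289.9, 168.9]
tcp_rot: [-0.0, 0.96, 0.281, -0.0]
ft_force: [-0.0, 0.4, -0.9]
width: 0.387
gripper_force: 39.9
```

```bash
python3 h.py r 0 70 5
```

```text
pos [ 460.8 -289.9  168.9] yaw -57.4 tilt 0.05 N 5 row [-0.0008  0.0002  0.033 ] roll 0.0001 mm/row 19.8
```

step_arm(
  commands=[
    {"x":-0.0008,"y":0.0002,"z":0.033,"roll":0},
    {"x":-0.0008,"y":0.0002,"z":0.05,"roll":0},
    {"x":-0.0008,"y":0.0002,"z":0.05,"roll":0},
    {"x":-0.0008,"y":0.0002,"z":0.035,"roll":0},
    {"x":-0.0008,"y":0.0002,"z":0.02,"roll":0},
    {"x":0,"y":0,"z":0.002,"roll":0},
    {"x":0,"y":0,"z":0,"roll":0},
    {"x":0,"y":0,"z":0,"roll":0},
    {"x":0,"y":0,"z":0,"roll":0},
  ],
)

```text
time_s: 8.45
position: [459.1, -293.3, 56.6]
tcp_rot: [0.001, 0.96, 0.279, 0.001]
ft_force: [0.1, 0.1, -1.2]
width: 0.387
gripper_force: 39.9
```

Go down 5 mm more, slowly.

step_arm(
  commands=[
    {"x":0,"y":0,"z":0.002,"roll":0},
    {"x":0,"y":0,"z":0.002,"roll":0},
    {"x":0,"y":0,"z":0.0015,"roll":0},
    {"x":0,"y":0,"z":0.0015,"roll":0},
    {"x":0,"y":0,"z":0.001,"roll":0},
    {"x":0,"y":0,"z":0.001,"roll":0},
    {"x":0,"y":0,"z":0,"roll":0},
    {"x":0,"y":0,"z":0,"roll":0},
  ],
)

```text
time_s: 9.25
position: [458.4, -292.9, 51.4]
tcp_rot: [0.0, 0.96, 0.279, 0.0]
ft_force: [-5.5, 3.5, 14.6]
width: 0.392
gripper_force: 41.6
```

It seated at the predicted height. Release, rise and go back for red.

step_arm(
  commands=[
    {"x":0,"y":0,"z":0,"roll":0},
    {"x":0,"y":0,"z":0,"roll":0},
    {"x":0,"y":0,"z":0,"roll":0},
    {"x":0,"y":0,"z":0,"roll":0},
    {"x":0,"y":0,"z":0,"roll":0},
  ],
  claw=1,
)

```text
time_s: 9.75
position: [458.3, -292.9, 49.9]
tcp_rot: [-0.0, 0.96, 0.279, -0.0]
ft_force: [1.0, 0.1, 0.7]
width: 0.999
gripper_force: 0.0
```

step_arm(
  commands=[
    {"x":0,"y":0,"z":-0.01,"roll":0},
    {"x":0,"y":0,"z":-0.04,"roll":0},
    {"x":0,"y":0,"z":-0.05,"roll":0},
    {"x":0,"y":0,"z":-0.05,"roll":0},
    {"x":0,"y":0,"z":-0.04,"roll":0},
    {"x":0,"y":0,"z":-0.01,"roll":0},
    {"x":0,"y":0,"z":0,"roll":0},
    {"x":0,"y":0,"z":0,"roll":0},
    {"x":0,"y":0,"z":0,"roll":0},
  ],
)

```text
time_s: 10.65
position: [457.6, -292.5, 168.6]
tcp_rot: [-0.001, 0.96, 0.279, -0.001]
ft_force: [-0.5, -0.5, -0.2]
width: 1.0
gripper_force: 0.0
```

```bash
python3 h.py s 1 170 18; python3 - <<'E'
from h import *
i=bot.get_image("wrist")[:,:,::-1];cv2.imwrite("pics/w2.png",i)
E
```

```text
pos [ 457.6 -292.5  168.6] yaw -57.6 tilt 0.14 N 18 row [ 0.06   -0.003  -0.0001] roll -0.0172 mm/row 36.1
```

View pics/w2.png

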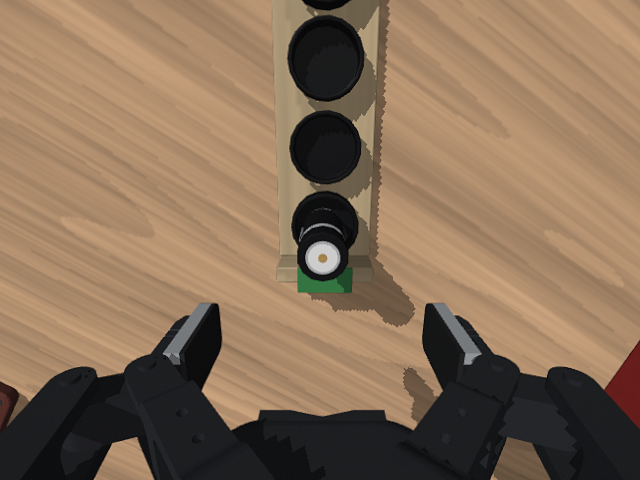

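The wrist view shows the black lamp (lens 322,258) standing upright in the cup beside the green clip. Next is red.

step_arm(
  commands=[
    {"x":0.06,"y":-0.003,"z":0,"roll":-0.0172},
    {"x":0.06,"y":-0.003,"z":0,"roll":-0.0172},
    {"x":0.06,"y":-0.003,"z":0,"roll":-0.0172},
    {"x":0.06,"y":-0.003,"z":0,"roll":-0.0172},
    {"x":0.06,"y":-0.003,"z":0,"roll":-0.0172},
    {"x":0.06,"y":-0.003,"z":0,"roll":-0.0172},
    {"x":0.06,"y":-0.003,"z":0,"roll":-0.0172},
    {"x":0.06,"y":-0.003,"z":0,"roll":-0.0172},
    {"x":0.06,"y":-0.003,"z":0,"roll":-0.0172},
  ],
)

```text
time_s: 11.6
position: [614.0, -21.2, 168.9]
tcp_rot: [-0.001, 0.717, 0.697, -0.0]
ft_force: [0.8, -0.6, -0.3]
width: 1.003
gripper_force: 0.0
```

step_arm(
  commands=[
    {"x":0.06,"y":-0.003,"z":0,"roll":-0.0172},
    {"x":0.06,"y":-0.003,"z":0,"roll":-0.0172},
    {"x":0.06,"y":-0.003,"z":0,"roll":-0.0172},
    {"x":0.06,"y":-0.003,"z":0,"roll":-0.0172},
    {"x":0.06,"y":-0.003,"z":0,"roll":-0.0172},
    {"x":0.06,"y":-0.003,"z":0,"roll":-0.0172},
    {"x":0.06,"y":-0.003,"z":0,"roll":-0.0172},
    {"x":0.06,"y":-0.003,"z":0,"roll":-0.0172},
    {"x":0.06,"y":-0.003,"z":0,"roll":-0.0172},
  ],
)

```text
time_s: 12.5
position: [476.8, 259.4, 169.2]
tcp_rot: [-0.001, 0.308, 0.952, -0.0]
ft_force: [0.2, 0.2, -0.1]
width: 1.002
gripper_force: 0.0
```

step_arm(
  commands=[
    {"x":0,"y":0,"z":0,"roll":0},
    {"x":0,"y":0,"z":0,"roll":0},
    {"x":0,"y":0,"z":0,"roll":0},
    {"x":0,"y":0,"z":0,"roll":0},
  ],
)

```text
time_s: 12.9
position: [479.0, 257.1, 169.7]
tcp_rot: [-0.0, 0.311, 0.95, -0.0]
ft_force: [0.4, 0.5, 0.1]
width: 0.998
gripper_force: 0.0
```

```bash
python3 h.py s 1 50 5
```

```text
pos [479.  257.1 169.7] yaw 53.7 tilt 0.03 N 5 row [0.0008 0.0001 0.0399] roll -0.0001 mm/row 23.9
```

step_arm(
  commands=[
    {"x":0.0008,"y":0.0001,"z":0.03,"roll":0},
    {"x":0.0008,"y":0.0001,"z":0.05,"roll":0},
    {"x":0.0008,"y":0.0001,"z":0.05,"roll":0},
    {"x":0.0008,"y":0.0001,"z":0.05,"roll":0},
    {"x":0.0008,"y":0.0001,"z":0.02,"roll":0},
    {"x":0,"y":0,"z":0,"roll":0},
    {"x":0,"y":0,"z":0,"roll":0},
    {"x":0,"y":0,"z":0,"roll":0},
  ],
)

```text
time_s: 13.7
position: [477.5, 260.4, 51.6]
tcp_rot: [0.001, 0.31, 0.951, 0.001]
ft_force: [0.4, -0.3, -0.2]
width: 1.001
gripper_force: 0.0
```

step_arm(
  commands=[
    {"x":0,"y":0,"z":0,"roll":0},
    {"x":0,"y":0,"z":0,"roll":0},
    {"x":0,"y":0,"z":0,"roll":0},
    {"x":0,"y":0,"z":0,"roll":0},
    {"x":0,"y":0,"z":0,"roll":0},
    {"x":0,"y":0,"z":0,"roll":0},
    {"x":0,"y":0,"z":0,"roll":0},
    {"x":0,"y":0,"z":0,"roll":0},
  ],
  claw=-1,
)

```text
time_s: 14.5
position: [476.5, 259.8, 50.3]
tcp_rot: [0.0, 0.31, 0.951, -0.0]
ft_force: [-0.8, -2.0, 5.9]
width: 0.391
gripper_force: 41.0
```

step_arm(
  commands=[
    {"x":0,"y":0,"z":-0.03,"roll":0},
    {"x":0,"y":0,"z":-0.045,"roll":0},
    {"x":0,"y":0,"z":-0.05,"roll":0},
    {"x":0,"y":0,"z":-0.045,"roll":0},
    {"x":0,"y":0,"z":-0.03,"roll":0},
    {"x":0,"y":0,"z":0,"roll":0},
    {"x":0,"y":0,"z":0,"roll":0},
    {"x":0,"y":0,"z":0,"roll":0},
  ],
)

```text
time_s: 15.3
position: [475.8, 259.4, 168.6]
tcp_rot: [-0.001, 0.31, 0.951, -0.001]
ft_force: [-0.2, 0.4, -1.8]
width: 0.387
gripper_force: 40.9
```

```bash
python3 h.py r 1 170 18
```

```text
pos [475.8 259.4 168.6] yaw 53.9 tilt 0.12 N 18 row [-0.0564  0.0029 -0.0001] roll 0.0172 mm/row 33.9
```

step_arm(
  commands=[
    {"x":-0.0564,"y":0.0029,"z":0,"roll":0.0172},
    {"x":-0.0564,"y":0.0029,"z":0,"roll":0.0172},
    {"x":-0.0564,"y":0.0029,"z":0,"roll":0.0172},
    {"x":-0.0564,"y":0.0029,"z":0,"roll":0.0172},
    {"x":-0.0564,"y":0.0029,"z":0,"roll":0.0172},
    {"x":-0.0564,"y":0.0029,"z":0,"roll":0.0172},
    {"x":-0.0564,"y":0.0029,"z":0,"roll":0.0172},
    {"x":-0.0564,"y":0.0029,"z":0,"roll":0.0172},
    {"x":-0.0564,"y":0.0029,"z":0,"roll":0.0172},
  ],
)

```text
time_s: 16.2
position: [631.9, 10.1, 168.1]
tcp_rot: [-0.001, 0.72, 0.694, -0.001]
ft_force: [0.5, 0.2, -1.3]
width: 0.39
gripper_force: 40.7
```

step_arm(
  commands=[
    {"x":-0.0564,"y":0.0029,"z":0,"roll":0.0172},
    {"x":-0.0564,"y":0.0029,"z":0,"roll":0.0172},
    {"x":-0.0564,"y":0.0029,"z":0,"roll":0.0172},
    {"x":-0.0564,"y":0.0029,"z":0,"roll":0.0172},
    {"x":-0.0564,"y":0.0029,"z":0,"roll":0.0172},
    {"x":-0.0564,"y":0.0029,"z":0,"roll":0.0172},
    {"x":-0.0564,"y":0.0029,"z":0,"roll":0.0172},
    {"x":-0.0564,"y":0.0029,"z":0,"roll":0.0172},
    {"x":-0.0564,"y":0.0029,"z":0,"roll":0.0172},
  ],
)

```text
time_s: 17.1
position: [512.9, -258.2, 168.3]
tcp_rot: [-0.001, 0.961, 0.277, -0.001]
ft_force: [0.7, -0.5, -1.1]
width: 0.384
gripper_force: 40.7
```

step_arm(
  commands=[
    {"x":0,"y":0,"z":0,"roll":0},
    {"x":0,"y":0,"z":0,"roll":0},
    {"x":0,"y":0,"z":0,"roll":0},
    {"x":0,"y":0,"z":0,"roll":0},
  ],
)

```text
time_s: 17.5
position: [515.2, -255.9, 169.5]
tcp_rot: [-0.0, 0.96, 0.281, -0.0]
ft_force: [0.3, 0.2, -1.7]
width: 0.389
gripper_force: 40.7
```

```bash
python3 h.py r 1 56 5
```

```text
pos [ 515.2 -255.9  169.5] yaw -57.4 tilt 0.05 N 5 row [-0.0008  0.0001  0.0378] roll 0.0001 mm/row 22.7
```

step_arm(
  commands=[
    {"x":-0.0008,"y":0.0001,"z":0.033,"roll":0},
    {"x":-0.0008,"y":0.0001,"z":0.05,"roll":0},
    {"x":-0.0008,"y":0.0001,"z":0.05,"roll":0},
    {"x":-0.0008,"y":0.0001,"z":0.035,"roll":0},
    {"x":-0.0008,"y":0.0001,"z":0.02,"roll":0},
    {"x":0,"y":0,"z":0.002,"roll":0},
    {"x":0,"y":0,"z":0,"roll":0},
    {"x":0,"y":0,"z":0,"roll":0},
    {"x":0,"y":0,"z":0,"roll":0},
  ],
)

```text
time_s: 18.4
position: [513.4, -259.0, 57.3]
tcp_rot: [0.001, 0.96, 0.279, 0.001]
ft_force: [-0.0, 0.1, -1.5]
width: 0.389
gripper_force: 40.7
```

step_arm(
  commands=[
    {"x":0,"y":0,"z":0.002,"roll":0},
    {"x":0,"y":0,"z":0.002,"roll":0},
    {"x":0,"y":0,"z":0.0015,"roll":0},
    {"x":0,"y":0,"z":0.0015,"roll":0},
    {"x":0,"y":0,"z":0,"roll":0},
    {"x":0,"y":0,"z":0,"roll":0},
    {"x":0,"y":0,"z":0,"roll":0},
  ],
)

```text
time_s: 19.1
position: [512.6, -258.7, 52.3]
tcp_rot: [0.0, 0.96, 0.279, 0.0]
ft_force: [-2.4, 0.9, 5.3]
width: 0.39
gripper_force: 41.2
```

Contact at the home height. Release and return for yellow.

step_arm(
  commands=[
    {"x":0,"y":0,"z":0,"roll":0},
    {"x":0,"y":0,"z":0,"roll":0},
    {"x":0,"y":0,"z":0,"roll":0},
    {"x":0,"y":0,"z":0,"roll":0},
    {"x":0,"y":0,"z":0,"roll":0},
  ],
  claw=1,
)

```text
time_s: 19.6
position: [512.6, -258.7, 51.8]
tcp_rot: [-0.0, 0.96, 0.279, -0.0]
ft_force: [-0.8, 0.2, -0.2]
width: 1.002
gripper_force: 0.0
```

step_arm(
  commands=[
    {"x":0,"y":0,"z":-0.01,"roll":0},
    {"x":0,"y":0,"z":-0.04,"roll":0},
    {"x":0,"y":0,"z":-0.05,"roll":0},
    {"x":0,"y":0,"z":-0.05,"roll":0},
    {"x":0,"y":0,"z":-0.04,"roll":0},
    {"x":0,"y":0,"z":-0.01,"roll":0},
    {"x":0,"y":0,"z":0,"roll":0},
    {"x":0,"y":0,"z":0,"roll":0},
    {"x":0,"y":0,"z":0,"roll":0},
  ],
)

```text
time_s: 20.5
position: [511.9, -258.4, 170.3]
tcp_rot: [-0.001, 0.96, 0.279, -0.001]
ft_force: [0.4, -0.8, -0.5]
width: 1.0
gripper_force: 0.0
```

```bash
python3 h.py s 2 170 18
```

```text
pos [ 511.9 -258.4  170.3] yaw -57.6 tilt 0.14 N 18 row [ 0.0524 -0.0028  0.0001] roll -0.0172 mm/row 31.5
```

step_arm(
  commands=[
    {"x":0.0524,"y":-0.0028,"z":0,"roll":-0.0172},
    {"x":0.0524,"y":-0.0028,"z":0,"roll":-0.0172},
    {"x":0.0524,"y":-0.0028,"z":0,"roll":-0.0172},
    {"x":0.0524,"y":-0.0028,"z":0,"roll":-0.0172},
    {"x":0.0524,"y":-0.0028,"z":0,"roll":-0.0172},
    {"x":0.0524,"y":-0.0028,"z":0,"roll":-0.0172},
    {"x":0.0524,"y":-0.0028,"z":0,"roll":-0.0172},
    {"x":0.0524,"y":-0.0028,"z":0,"roll":-0.0172},
    {"x":0.0524,"y":-0.0028,"z":0,"roll":-0.0172},
  ],
)

```text
time_s: 21.4
position: [647.5, -20.9, 170.4]
tcp_rot: [-0.001, 0.717, 0.697, -0.001]
ft_force: [0.8, 0.3, -0.6]
width: 0.998
gripper_force: 0.0
```

step_arm(
  commands=[
    {"x":0.0524,"y":-0.0028,"z":0,"roll":-0.0172},
    {"x":0.0524,"y":-0.0028,"z":0,"roll":-0.0172},
    {"x":0.0524,"y":-0.0028,"z":0,"roll":-0.0172},
    {"x":0.0524,"y":-0.0028,"z":0,"roll":-0.0172},
    {"x":0.0524,"y":-0.0028,"z":0,"roll":-0.0172},
    {"x":0.0524,"y":-0.0028,"z":0,"roll":-0.0172},
    {"x":0.0524,"y":-0.0028,"z":0,"roll":-0.0172},
    {"x":0.0524,"y":-0.0028,"z":0,"roll":-0.0172},
    {"x":0.0524,"y":-0.0028,"z":0,"roll":-0.0172},
  ],
)

```text
time_s: 22.3
position: [526.9, 223.8, 170.7]
tcp_rot: [-0.001, 0.308, 0.952, -0.0]
ft_force: [0.5, 0.2, 0.1]
width: 0.997
gripper_force: 0.0
```

step_arm(
  commands=[
    {"x":0,"y":0,"z":0,"roll":0},
    {"x":0,"y":0,"z":0,"roll":0},
    {"x":0,"y":0,"z":0,"roll":0},
    {"x":0,"y":0,"z":0,"roll":0},
  ],
)

```text
time_s: 22.7
position: [528.9, 221.7, 171.4]
tcp_rot: [-0.0, 0.311, 0.95, -0.0]
ft_force: [0.2, -0.0, -0.4]
width: 1.003
gripper_force: 0.0
```

```bash
python3 h.py s 2 50 5
```

```text
pos [528.9 221.7 171.4] yaw 53.8 tilt 0.04 N 5 row [0.0008 0.     0.0405] roll -0.0001 mm/row 24.3
```

step_arm(
  commands=[
    {"x":0.0008,"y":0,"z":0.033,"roll":0},
    {"x":0.0008,"y":0,"z":0.05,"roll":0},
    {"x":0.0008,"y":0,"z":0.05,"roll":0},
    {"x":0.0008,"y":0,"z":0.05,"roll":0},
    {"x":0.0008,"y":0,"z":0.02,"roll":0},
    {"x":0,"y":0,"z":0,"roll":0},
    {"x":0,"y":0,"z":0,"roll":0},
    {"x":0,"y":0,"z":0,"roll":0},
  ],
)

```text
time_s: 23.5
position: [527.5, 224.6, 51.7]
tcp_rot: [0.001, 0.31, 0.951, 0.001]
ft_force: [0.4, -0.4, -0.1]
width: 1.002
gripper_force: 0.0
```

step_arm(
  commands=[
    {"x":0,"y":0,"z":0,"roll":0},
    {"x":0,"y":0,"z":0,"roll":0},
    {"x":0,"y":0,"z":0,"roll":0},
    {"x":0,"y":0,"z":0,"roll":0},
    {"x":0,"y":0,"z":0,"roll":0},
    {"x":0,"y":0,"z":0,"roll":0},
    {"x":0,"y":0,"z":0,"roll":0},
    {"x":0,"y":0,"z":0,"roll":0},
  ],
  claw=-1,
)

```text
time_s: 24.3
position: [526.5, 224.1, 50.3]
tcp_rot: [0.0, 0.31, 0.951, -0.0]
ft_force: [-1.0, -1.4, 5.8]
width: 0.387
gripper_force: 40.1
```

step_arm(
  commands=[
    {"x":0,"y":0,"z":-0.03,"roll":0},
    {"x":0,"y":0,"z":-0.045,"roll":0},
    {"x":0,"y":0,"z":-0.05,"roll":0},
    {"x":0,"y":0,"z":-0.045,"roll":0},
    {"x":0,"y":0,"z":-0.03,"roll":0},
    {"x":0,"y":0,"z":0,"roll":0},
    {"x":0,"y":0,"z":0,"roll":0},
    {"x":0,"y":0,"z":0,"roll":0},
  ],
)

```text
time_s: 25.1
position: [525.7, 223.8, 168.6]
tcp_rot: [-0.001, 0.31, 0.951, -0.001]
ft_force: [0.1, 0.5, -0.0]
width: 0.384
gripper_force: 40.2
```

```bash
python3 h.py r 2 170 18
```

```text
pos [525.7 223.8 168.6] yaw 53.9 tilt 0.11 N 18 row [-0.0488  0.0035 -0.0001] roll 0.0172 mm/row 29.3
```

step_arm(
  commands=[
    {"x":-0.0488,"y":0.0035,"z":0,"roll":0.0172},
    {"x":-0.0488,"y":0.0035,"z":0,"roll":0.0172},
    {"x":-0.0488,"y":0.0035,"z":0,"roll":0.0172},
    {"x":-0.0488,"y":0.0035,"z":0,"roll":0.0172},
    {"x":-0.0488,"y":0.0035,"z":0,"roll":0.0172},
    {"x":-0.0488,"y":0.0035,"z":0,"roll":0.0172},
    {"x":-0.0488,"y":0.0035,"z":0,"roll":0.0172},
    {"x":-0.0488,"y":0.0035,"z":0,"roll":0.0172},
    {"x":-0.0488,"y":0.0035,"z":0,"roll":0.0172},
  ],
)

```text
time_s: 26.0
position: [665.3, 10.6, 168.2]
tcp_rot: [-0.001, 0.72, 0.694, -0.001]
ft_force: [0.2, 0.0, 0.1]
width: 0.388
gripper_force: 40.0
```

step_arm(
  commands=[
    {"x":-0.0488,"y":0.0035,"z":0,"roll":0.0172},
    {"x":-0.0488,"y":0.0035,"z":0,"roll":0.0172},
    {"x":-0.0488,"y":0.0035,"z":0,"roll":0.0172},
    {"x":-0.0488,"y":0.0035,"z":0,"roll":0.0172},
    {"x":-0.0488,"y":0.0035,"z":0,"roll":0.0172},
    {"x":-0.0488,"y":0.0035,"z":0,"roll":0.0172},
    {"x":-0.0488,"y":0.0035,"z":0,"roll":0.0172},
    {"x":-0.0488,"y":0.0035,"z":0,"roll":0.0172},
    {"x":-0.0488,"y":0.0035,"z":0,"roll":0.0172},
  ],
)

```text
time_s: 26.9
position: [566.9, -224.0, 168.3]
tcp_rot: [-0.001, 0.961, 0.277, -0.001]
ft_force: [0.5, -0.2, -1.2]
width: 0.387
gripper_force: 39.9
```

step_arm(
  commands=[
    {"x":0,"y":0,"z":0,"roll":0},
    {"x":0,"y":0,"z":0,"roll":0},
    {"x":0,"y":0,"z":0,"roll":0},
    {"x":0,"y":0,"z":0,"roll":0},
  ],
)

```text
time_s: 27.3
position: [568.9, -221.8, 169.5]
tcp_rot: [-0.0, 0.96, 0.28, -0.0]
ft_force: [0.0, -0.4, -0.7]
width: 0.385
gripper_force: 39.9
```

```bash
python3 h.py r 2 56 5
```

```text
pos [ 568.9 -221.8  169.5] yaw -57.4 tilt 0.05 N 5 row [-0.0007  0.0001  0.0378] roll 0.0001 mm/row 22.7
```

step_arm(
  commands=[
    {"x":-0.0007,"y":0.0001,"z":0.033,"roll":0},
    {"x":-0.0007,"y":0.0001,"z":0.05,"roll":0},
    {"x":-0.0007,"y":0.0001,"z":0.05,"roll":0},
    {"x":-0.0007,"y":0.0001,"z":0.035,"roll":0},
    {"x":-0.0007,"y":0.0001,"z":0.02,"roll":0},
    {"x":0,"y":0,"z":0.002,"roll":0},
    {"x":0,"y":0,"z":0,"roll":0},
    {"x":0,"y":0,"z":0,"roll":0},
    {"x":0,"y":0,"z":0,"roll":0},
  ],
)

```text
time_s: 28.2
position: [567.6, -224.6, 57.3]
tcp_rot: [0.001, 0.96, 0.279, 0.001]
ft_force: [0.5, 0.4, -0.5]
width: 0.39
gripper_force: 39.9
```

step_arm(
  commands=[
    {"x":0,"y":0,"z":0.002,"roll":0},
    {"x":0,"y":0,"z":0.002,"roll":0},
    {"x":0,"y":0,"z":0.0015,"roll":0},
    {"x":0,"y":0,"z":0.0015,"roll":0},
    {"x":0,"y":0,"z":0,"roll":0},
    {"x":0,"y":0,"z":0,"roll":0},
    {"x":0,"y":0,"z":0,"roll":0},
  ],
)

```text
time_s: 28.9
position: [566.8, -224.4, 52.3]
tcp_rot: [0.0, 0.96, 0.279, 0.0]
ft_force: [-2.8, 0.8, 5.3]
width: 0.387
gripper_force: 40.5
```

step_arm(
  commands=[
    {"x":0,"y":0,"z":0,"roll":0},
    {"x":0,"y":0,"z":0,"roll":0},
    {"x":0,"y":0,"z":0,"roll":0},
    {"x":0,"y":0,"z":0,"roll":0},
    {"x":0,"y":0,"z":0,"roll":0},
  ],
  claw=1,
)

```text
time_s: 29.4
position: [566.8, -224.4, 51.8]
tcp_rot: [-0.0, 0.96, 0.279, -0.0]
ft_force: [-0.0, 0.4, 0.6]
width: 0.999
gripper_force: 0.0
```

step_arm(
  commands=[
    {"x":0,"y":0,"z":-0.01,"roll":0},
    {"x":0,"y":0,"z":-0.04,"roll":0},
    {"x":0,"y":0,"z":-0.05,"roll":0},
    {"x":0,"y":0,"z":-0.05,"roll":0},
    {"x":0,"y":0,"z":-0.04,"roll":0},
    {"x":0,"y":0,"z":-0.01,"roll":0},
    {"x":0,"y":0,"z":0,"roll":0},
    {"x":0,"y":0,"z":0,"roll":0},
    {"x":0,"y":0,"z":0,"roll":0},
  ],
)

```text
time_s: 30.3
position: [566.0, -224.2, 170.4]
tcp_rot: [-0.001, 0.96, 0.279, -0.001]
ft_force: [0.6, -0.3, -0.4]
width: 1.003
gripper_force: 0.0
```

```bash
python3 h.py s 3 170 18
```

```text
pos [ 566.  -224.2  170.4] yaw -57.6 tilt 0.13 N 18 row [ 0.0447 -0.0024  0.0001] roll -0.0172 mm/row 26.9
```

step_arm(
  commands=[
    {"x":0.0447,"y":-0.0024,"z":0,"roll":-0.0172},
    {"x":0.0447,"y":-0.0024,"z":0,"roll":-0.0172},
    {"x":0.0447,"y":-0.0024,"z":0,"roll":-0.0172},
    {"x":0.0447,"y":-0.0024,"z":0,"roll":-0.0172},
    {"x":0.0447,"y":-0.0024,"z":0,"roll":-0.0172},
    {"x":0.0447,"y":-0.0024,"z":0,"roll":-0.0172},
    {"x":0.0447,"y":-0.0024,"z":0,"roll":-0.0172},
    {"x":0.0447,"y":-0.0024,"z":0,"roll":-0.0172},
    {"x":0.0447,"y":-0.0024,"z":0,"roll":-0.0172},
  ],
)

```text
time_s: 31.2
position: [681.8, -21.5, 170.3]
tcp_rot: [-0.001, 0.717, 0.697, -0.001]
ft_force: [0.1, 0.2, -1.2]
width: 1.002
gripper_force: 0.0
```

step_arm(
  commands=[
    {"x":0.0447,"y":-0.0024,"z":0,"roll":-0.0172},
    {"x":0.0447,"y":-0.0024,"z":0,"roll":-0.0172},
    {"x":0.0447,"y":-0.0024,"z":0,"roll":-0.0172},
    {"x":0.0447,"y":-0.0024,"z":0,"roll":-0.0172},
    {"x":0.0447,"y":-0.0024,"z":0,"roll":-0.0172},
    {"x":0.0447,"y":-0.0024,"z":0,"roll":-0.0172},
    {"x":0.0447,"y":-0.0024,"z":0,"roll":-0.0172},
    {"x":0.0447,"y":-0.0024,"z":0,"roll":-0.0172},
    {"x":0.0447,"y":-0.0024,"z":0,"roll":-0.0172},
  ],
)

```text
time_s: 32.1
position: [578.8, 187.3, 170.7]
tcp_rot: [-0.001, 0.307, 0.952, -0.0]
ft_force: [0.2, -0.0, 0.6]
width: 1.004
gripper_force: 0.0
```

step_arm(
  commands=[
    {"x":0,"y":0,"z":0,"roll":0},
    {"x":0,"y":0,"z":0,"roll":0},
    {"x":0,"y":0,"z":0,"roll":0},
    {"x":0,"y":0,"z":0,"roll":0},
  ],
)

```text
time_s: 32.5
position: [580.7, 185.3, 171.4]
tcp_rot: [-0.0, 0.311, 0.95, -0.0]
ft_force: [-0.1, 0.4, 0.3]
width: 0.998
gripper_force: 0.0
```

```bash
python3 h.py s 3 50 5
```

```text
pos [580.7 185.3 171.4] yaw 53.8 tilt 0.03 N 5 row [0.0006 0.0002 0.0405] roll -0.0001 mm/row 24.3
```

step_arm(
  commands=[
    {"x":0.0006,"y":0.0002,"z":0.033,"roll":0},
    {"x":0.0006,"y":0.0002,"z":0.05,"roll":0},
    {"x":0.0006,"y":0.0002,"z":0.05,"roll":0},
    {"x":0.0006,"y":0.0002,"z":0.05,"roll":0},
    {"x":0.0006,"y":0.0002,"z":0.02,"roll":0},
    {"x":0,"y":0,"z":0,"roll":0},
    {"x":0,"y":0,"z":0,"roll":0},
    {"x":0,"y":0,"z":0,"roll":0},
  ],
)

```text
time_s: 33.3
position: [580.1, 188.3, 51.8]
tcp_rot: [0.001, 0.31, 0.951, 0.001]
ft_force: [-0.8, -0.4, 0.1]
width: 0.999
gripper_force: 0.0
```

step_arm(
  commands=[
    {"x":0,"y":0,"z":0,"roll":0},
    {"x":0,"y":0,"z":0,"roll":0},
    {"x":0,"y":0,"z":0,"roll":0},
    {"x":0,"y":0,"z":0,"roll":0},
    {"x":0,"y":0,"z":0,"roll":0},
    {"x":0,"y":0,"z":0,"roll":0},
    {"x":0,"y":0,"z":0,"roll":0},
    {"x":0,"y":0,"z":0,"roll":0},
  ],
  claw=-1,
)

```text
time_s: 34.1
position: [579.1, 187.8, 50.3]
tcp_rot: [0.0, 0.31, 0.951, -0.0]
ft_force: [-1.7, -1.3, 5.3]
width: 0.387
gripper_force: 41.0
```

step_arm(
  commands=[
    {"x":0,"y":0,"z":-0.03,"roll":0},
    {"x":0,"y":0,"z":-0.045,"roll":0},
    {"x":0,"y":0,"z":-0.05,"roll":0},
    {"x":0,"y":0,"z":-0.045,"roll":0},
    {"x":0,"y":0,"z":-0.03,"roll":0},
    {"x":0,"y":0,"z":0,"roll":0},
    {"x":0,"y":0,"z":0,"roll":0},
    {"x":0,"y":0,"z":0,"roll":0},
  ],
)

```text
time_s: 34.9
position: [578.3, 187.6, 169.0]
tcp_rot: [-0.001, 0.31, 0.951, -0.0]
ft_force: [-0.7, -0.6, -1.3]
width: 0.392
gripper_force: 40.9
```

```bash
python3 h.py r 3 170 18
```

```text
pos [578.3 187.6 169. ] yaw 53.9 tilt 0.10 N 18 row [-0.0411  0.0038 -0.0001] roll 0.0172 mm/row 24.8
```

step_arm(
  commands=[
    {"x":-0.0411,"y":0.0038,"z":0,"roll":0.0172},
    {"x":-0.0411,"y":0.0038,"z":0,"roll":0.0172},
    {"x":-0.0411,"y":0.0038,"z":0,"roll":0.0172},
    {"x":-0.0411,"y":0.0038,"z":0,"roll":0.0172},
    {"x":-0.0411,"y":0.0038,"z":0,"roll":0.0172},
    {"x":-0.0411,"y":0.0038,"z":0,"roll":0.0172},
    {"x":-0.0411,"y":0.0038,"z":0,"roll":0.0172},
    {"x":-0.0411,"y":0.0038,"z":0,"roll":0.0172},
    {"x":-0.0411,"y":0.0038,"z":0,"roll":0.0172},
  ],
)

```text
time_s: 35.8
position: [699.8, 10.3, 168.2]
tcp_rot: [-0.001, 0.72, 0.694, -0.001]
ft_force: [0.3, -0.2, -1.5]
width: 0.384
gripper_force: 40.7
```

step_arm(
  commands=[
    {"x":-0.0411,"y":0.0038,"z":0,"roll":0.0172},
    {"x":-0.0411,"y":0.0038,"z":0,"roll":0.0172},
    {"x":-0.0411,"y":0.0038,"z":0,"roll":0.0172},
    {"x":-0.0411,"y":0.0038,"z":0,"roll":0.0172},
    {"x":-0.0411,"y":0.0038,"z":0,"roll":0.0172},
    {"x":-0.0411,"y":0.0038,"z":0,"roll":0.0172},
    {"x":-0.0411,"y":0.0038,"z":0,"roll":0.0172},
    {"x":-0.0411,"y":0.0038,"z":0,"roll":0.0172},
    {"x":-0.0411,"y":0.0038,"z":0,"roll":0.0172},
  ],
)

```text
time_s: 36.7
position: [620.9, -189.4, 168.3]
tcp_rot: [-0.001, 0.961, 0.277, -0.001]
ft_force: [0.9, -0.1, -1.6]
width: 0.389
gripper_force: 40.7
```

step_arm(
  commands=[
    {"x":0,"y":0,"z":0,"roll":0},
    {"x":0,"y":0,"z":0,"roll":0},
    {"x":0,"y":0,"z":0,"roll":0},
    {"x":0,"y":0,"z":0,"roll":0},
  ],
)

```text
time_s: 37.1
position: [622.6, -187.3, 169.6]
tcp_rot: [-0.0, 0.96, 0.28, -0.0]
ft_force: [0.3, 0.4, -1.4]
width: 0.384
gripper_force: 40.7
```

```bash
python3 h.py r 3 56 5
```

```text
pos [ 622.6 -187.3  169.6] yaw -57.4 tilt 0.05 N 5 row [-0.0006  0.0003  0.0379] roll 0.0001 mm/row 22.7
```

step_arm(
  commands=[
    {"x":-0.0006,"y":0.0003,"z":0.033,"roll":0},
    {"x":-0.0006,"y":0.0003,"z":0.05,"roll":0},
    {"x":-0.0006,"y":0.0003,"z":0.05,"roll":0},
    {"x":-0.0006,"y":0.0003,"z":0.035,"roll":0},
    {"x":-0.0006,"y":0.0003,"z":0.02,"roll":0},
    {"x":0,"y":0,"z":0.002,"roll":0},
    {"x":0,"y":0,"z":0,"roll":0},
    {"x":0,"y":0,"z":0,"roll":0},
    {"x":0,"y":0,"z":0,"roll":0},
  ],
)

```text
time_s: 38.0
position: [622.0, -190.4, 57.4]
tcp_rot: [0.001, 0.96, 0.279, 0.001]
ft_force: [1.7, 0.3, -1.2]
width: 0.389
gripper_force: 40.7
```

step_arm(
  commands=[
    {"x":0,"y":0,"z":0.002,"roll":0},
    {"x":0,"y":0,"z":0.002,"roll":0},
    {"x":0,"y":0,"z":0.0015,"roll":0},
    {"x":0,"y":0,"z":0.0015,"roll":0},
    {"x":0,"y":0,"z":0,"roll":0},
    {"x":0,"y":0,"z":0,"roll":0},
    {"x":0,"y":0,"z":0,"roll":0},
  ],
)

```text
time_s: 38.7
position: [621.2, -190.3, 52.3]
tcp_rot: [0.0, 0.96, 0.279, 0.0]
ft_force: [-2.4, 1.9, 4.5]
width: 0.385
gripper_force: 41.2
```

Release, rise, and move back toward the middle to clear the view.

step_arm(
  commands=[
    {"x":0,"y":0,"z":0,"roll":0},
    {"x":0,"y":0,"z":0,"roll":0},
    {"x":0,"y":0,"z":0,"roll":0},
    {"x":0,"y":0,"z":0,"roll":0},
    {"x":0,"y":0,"z":0,"roll":0},
  ],
  claw=1,
)

```text
time_s: 39.2
position: [621.1, -190.3, 51.7]
tcp_rot: [-0.0, 0.96, 0.279, -0.0]
ft_force: [-0.1, -0.1, -0.3]
width: 0.999
gripper_force: 0.0
```

step_arm(
  commands=[
    {"x":0,"y":0,"z":-0.01,"roll":0},
    {"x":0,"y":0,"z":-0.04,"roll":0},
    {"x":0,"y":0,"z":-0.05,"roll":0},
    {"x":0,"y":0,"z":-0.05,"roll":0},
    {"x":0,"y":0,"z":-0.05,"roll":0},
    {"x":0,"y":0,"z":-0.03,"roll":0},
    {"x":0,"y":0,"z":0,"roll":0},
  ],
)

```text
time_s: 39.9
position: [622.8, -190.6, 193.8]
tcp_rot: [0.001, 0.96, 0.279, 0.002]
ft_force: [0.1, 0.6, -0.1]
width: 0.998
gripper_force: 0.0
```

step_arm(
  commands=[
    {"x":0.0447,"y":-0.0024,"z":0,"roll":-0.0172},
    {"x":0.0447,"y":-0.0024,"z":0,"roll":-0.0172},
    {"x":0.0447,"y":-0.0024,"z":0,"roll":-0.0172},
    {"x":0.0447,"y":-0.0024,"z":0,"roll":-0.0172},
    {"x":0.0447,"y":-0.0024,"z":0,"roll":-0.0172},
    {"x":0.0447,"y":-0.0024,"z":0,"roll":-0.0172},
    {"x":0.0447,"y":-0.0024,"z":0,"roll":-0.0172},
    {"x":0.0447,"y":-0.0024,"z":0,"roll":-0.0172},
    {"x":0.0447,"y":-0.0024,"z":0,"roll":-0.0172},
  ],
)

```text
time_s: 40.8
position: [736.3, 12.5, 188.6]
tcp_rot: [-0.001, 0.717, 0.697, -0.0]
ft_force: [-0.3, -0.0, 0.3]
width: 1.002
gripper_force: 0.0
```

step_arm(
  commands=[
    {"x":0.04,"y":0,"z":0,"roll":-0.0172},
    {"x":0.04,"y":0,"z":0,"roll":-0.0172},
    {"x":0.04,"y":0,"z":0,"roll":-0.0172},
    {"x":0.04,"y":0,"z":0,"roll":-0.0172},
    {"x":0.04,"y":0,"z":0,"roll":-0.0172},
    {"x":0,"y":0,"z":0,"roll":0},
    {"x":0,"y":0,"z":0,"roll":0},
    {"x":0,"y":0,"z":0,"roll":0},
  ],
)

```text
time_s: 41.6
position: [714.9, 126.6, 189.3]
tcp_rot: [0.0, 0.508, 0.862, -0.001]
ft_force: [0.3, -0.2, -1.0]
width: 0.998
gripper_force: 0.0
```

```bash
python3 - <<'E'
from h import *
cv2.imwrite("pics/s2.png",bot.get_image("scene")[:,:,::-1])
i=bot.get_image("top")[:,:,::-1]
cv2.imwrite("pics/t2.png",cv2.resize(i[100:340,260:560],None,fx=2.5,fy=2.5))
E
```

```text
(no output)
```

View pics/s2.png

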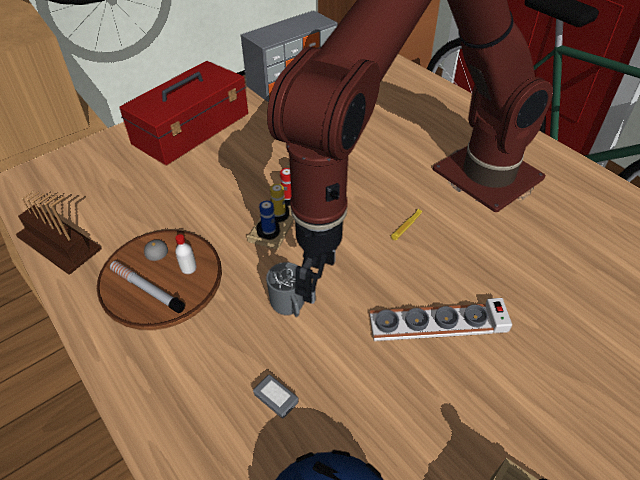

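View pics/t2.png

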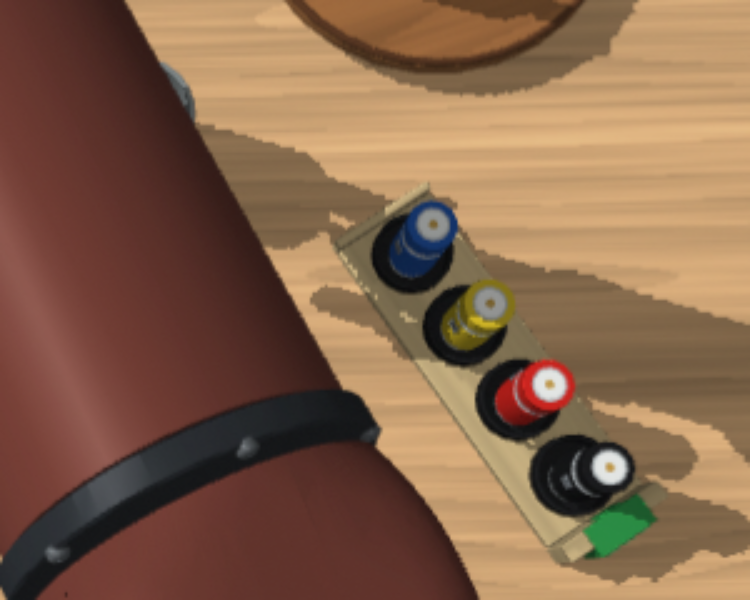

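The top crop shows black (610,467) next to the clip, then red (549,384), yellow (490,303) and blue (433,224), all in their cups. In the scene view the strip is empty and the mug stands where it was. One check that they're upright, then hand in.

```bash
python3 - <<'E'
from h import *
p=(np.array([(610,467),(549,384),(490,303),(433,224)])+.5)/2.5-.5+[260,100]
d=px2w("top",p,101)[:,:2]-np.array(RK);print(d.round(1))
if np.abs(d).max()<9: print(bot.close_job())
E
```

```text
[[-0.6 -1.4]
 [-0.3 -0.9]
 [ 0.1 -0.9]
 [ 0.5 -1.1]]
the job is handed in; nothing more can be done
None
```

The job is handed in: all four lamps stand upright and fully down in the rack, in order from the green clip (black, red, yellow, blue), each lens within 2 mm of its cup centre, and the mug was not touched.

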